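# Sort the specimens at the metallography bench

### The arm

A 7-joint arm with a two-finger parallel gripper is mounted at the origin on the work surface. World frame = base frame: x ahead of the robot, y to its left, z up, the work surface at z = 0. Lengths are in m, angles in rad, forces in N, time in s.
With the tool pointing down it reaches from about 0.35 to 0.775 m from the base axis. Payload 3.1 kg.
Tool frame: the origin (TCP) lies midway between the tips of the shut fingers; the grasp point (between the pads) lies 19 mm behind it; z points along the fingers, y is the line along which they close (so a half turn about z gives the same grasp; the last joint's range is limited). The gripper opens to 85 mm and grips with 20 to 120 N. Pads are 22 mm wide; open, the fingers measure 114 mm over their backs; the gripper's body (76 mm by 85 mm) begins 54 mm behind the grasp point. The pads swing forward as they close: fully open they stand 13 mm farther back than shut.
Start: joints at [-1.196, 0.311, 0.014, 1.512, -0.004, 1.319, -0.027], TCP at [0.223, 0.503, 0.231] pointing down, gripper open.
Joint ranges: [-2.7, 2.7], [-0.3, 1.91], [-1.27, 1.3], [0.12, 2.57], [-1.44, 4.58], [0.2, 2.03], [-3.05, 3.05]. Speed limits (rad/s): [2.79, 2.79, 3.14, 3.14, 3.14, 3.14, 3.14].

### API

Orientations are given as a rotation vector (axis times angle).
In Python, from rig import move_to, movel, goto_joints, command_gripper, dwell, solve_ik, grab_frame, calibration, Unreachable, sign_off, read_t, read_joint_pos, read_qd, read_effort, read_position, read_ee_rot, read_force, read_ft_torque, read_finger_gap, read_grasp_force gives the robot as it stands. Calls block until the motion is done:
- move_to(position, orientation): joint-space move of the TCP to a pose.
- movel(position, frame=None, max_speed=0.15): straight line of the TCP; frame=None keeps the orientation; max_speed is the mean speed in m/s.
- goto_joints(angles): joint-space move.
- command_gripper(opening, force=None): finger opening in m; force is the grip in N (None keeps the last); returns when the fingers have stopped.
- dwell(seconds).
- solve_ik(position, orientation): joint angles nearest the present ones, or None.
- grab_frame(name): name is "scene" or "top"; returns the picture (384x512x3 uint8, blue, green, red); there is no depth.
- calibration(name): a dict with "fx", "fy", "cx", "cy" (pixels), "R" (3x3) and "t" (3): a world point X has camera coordinates R X + t. Camera axes: x right, y down, z forward; pixel columns grow to the right and rows downward; lengths in m; the calibration is good to about 2 mm. A picture is of the moment at which its call begins. calibration takes no time and is no camera call.
A pose or a line that the arm cannot do raises Unreachable and nothing moves.
- sign_off(): hands the job in; it is judged then, once.
Readings, each from a call of its own:
- read_t(): time.
- read_joint_pos(): joint angles.
- read_qd(): joint speeds.
- read_effort(): joint torques, N m.
- read_position(): TCP position.
- read_ee_rot(): TCP orientation.
- read_force(): force on the tool from outside, world axes, zero at the start.
- read_ft_torque(): the same for the moment, N m.
- read_finger_gap(): finger opening in m.
- read_grasp_force(): force on a finger pad.
Only numpy, scipy, OpenCV 4.12 (cv2) and the standard library are available. Lean on these libraries where they do the work, as an engineer would, in place of code of your own. Each camera call takes 0.05 s, during which the arm holds its last target. There are 200 camera calls.

### The job

Sort the specimens lying about the bench. Bring the two round resin mounts down to the low end of the sloped rack, the large one resting against the stop at the low end and the small one right behind it, touching it; put one square resin mount flat in each of the two compartments of the grey tray; and stand the steel tube offcut upright on the floor of the round steel dish. Every mount ends with its polished metal face up.

Things in the scene. Friction and masses are not known exactly. Their poses are not given: they have to be found in the camera images.
- large_round: Large round resin mount: a yellow-green cylinder, 40 mm diameter, 30 mm tall, about 50 g, standing upright on the bench, with a steel sliver in its top face. Origin: centre of its underside; z along its axis, up out of the polished face.
- small_round: Small round resin mount: a yellow-green cylinder, 28 mm diameter, 30 mm tall, about 30 g, standing upright, with a narrow steel sliver in its top face. Origin: centre of its underside; z along its axis, up out of the polished face.
- square_a: One of two identical square resin mounts: a yellow-green block 34 x 34 mm, 30 mm tall, about 45 g, with two steel strips in its top face. Origin: centre of its underside; x and y square to its sides, z up out of the polished face.
- square_b: The other square resin mount, identical to square_a (34 x 34 x 30 mm); the two are interchangeable. Origin: centre of its underside; x and y square to its sides, z up out of the polished face.
- tube: Short offcut of plain steel tube, 36 mm outside and 24 mm inside diameter, 35 mm tall, about 150 g, standing on end. Origin: centre of its lower end; z up along its axis.
- rack: Sloped aluminium rack fixed to the bench. Origin: centre of its underside; z vertical. Its one lane runs along x, sloping down to +x at 15 degrees: floor 150 mm long by 56 mm wide between rails, 51 mm above the bench at the high (-x) end, 31 mm over the origin, 12 mm at the stop. Rails: 4 mm thick, 6 mm above the floor. Mounts do not slide by themselves here: they must be pushed or drawn down.
- rack_stop (a point): Foot of the rack's stop, a dark plate across the lane's low end, 6 mm thick and standing 14 mm above the lane floor. The point is on the lane floor, mid-lane, at the stop's inner face: x = +72, y = 0, z = 12 mm in the rack's frame, whose axes it shares. Touching it and flat on the lane (leaning 15 degrees), the large mount has its underside centre 20 mm from this foot.
- tray: Grey plastic tray fixed to the bench, 136 mm (its x) by 72 mm (its y), rim 14 mm high, walls and floor 4 mm thick, with one cross wall in the middle that makes two equal compartments 62 x 64 mm inside, their centres at x = +33 and -33 mm. Origin: centre of its underside.
- dish: Round steel dish fixed to the bench, 104 mm across, rim 14 mm high, inner floor 4 mm above the bench and about 94 mm across. Origin: centre of its underside; z up.
Not all that is in view belongs to the job. Leave any purple or white look-alike of the square_a alone.

How it is judged:
By the outcome, as a careful person would: the job done as asked, in the order asked, and still so for the second after the job is handed in, with the robot touching nothing.
It also fails if it takes over 128 s, if anything falls off the work surface, if the arm or the gripper's body presses on something with over 40 N, if the wrist force passes 120 N, or if a joint passes its speed limit or range.

## Working session

There is one attempt and no reset: what is moved stays moved. The work goes in short steps, each a Python script; the robot and the scene stay as the last script left them, time stands still between calls to the robot, and variables do not carry over. Pictures are saved under pics/ and viewed, at most 14 in all, crops included, and the job is handed in when it is done.

```bash
ls; mkdir -p pics; python3 - <<'E'
from rig import *
import cv2
for n in("scene","top"):
    im=grab_frame(n); cv2.imwrite(f"pics/{n}0.png",cv2.resize(im,(800,600),interpolation=cv2.INTER_CUBIC))
    c=calibration(n); print(n,{k:c[k] for k in c}); 
    import numpy as np; print(-np.array(c["R"]).T@np.array(c["t"]))
print(read_t(),read_ee_rot())
E
```

```text
pics
scene {'fx': 446.0463794707377, 'fy': 446.0463794707377, 'cx': 253.30561968089165, 'cy': 189.86305955954614, 'R': array([[-0.3819906 ,  0.92393777,  0.02054706],
       [ 0.57296352,  0.25421205, -0.77915919],
       [-0.72511791, -0.28585877, -0.62648925]]), 't': array([ 0.16544928, -0.24076833,  1.31641928])}
[1.15571074 0.28465137 0.63372617]
top {'fx': 409.5520094785813, 'fy': 409.5520094785813, 'cx': 258.73330813256615, 'cy': 185.69228495820275, 'R': array([[ 1.56032944e-03, -9.99998733e-01,  3.13748521e-04],
       [-9.88713732e-01, -1.58972340e-03, -1.49808641e-01],
       [ 1.49808950e-01, -7.64566373e-05, -9.88714960e-01]]), 't': array([0.01629499, 0.46776095, 0.85923548])}
[0.33373509 0.01710427 0.91960849]
0.1 [-0.64979773 -3.07326536  0.00332155]
```

View pics/top0.png

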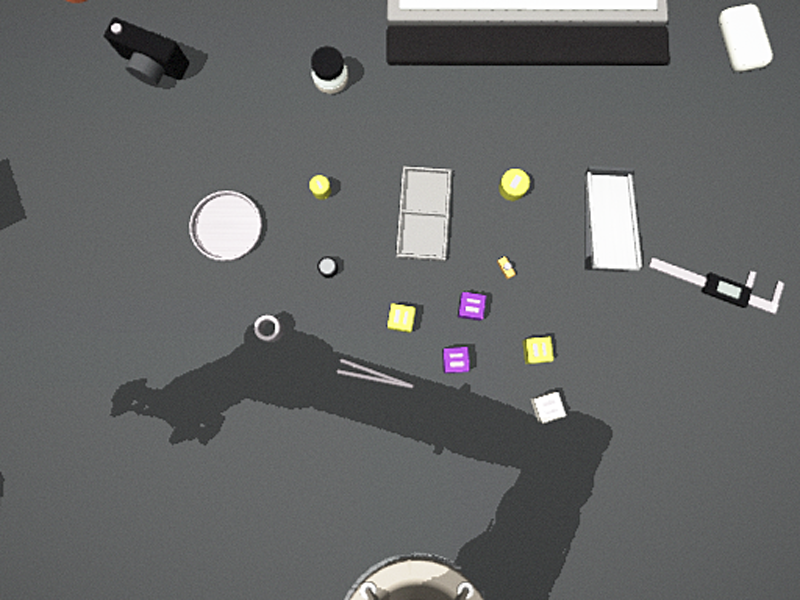

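View pics/scene0.png

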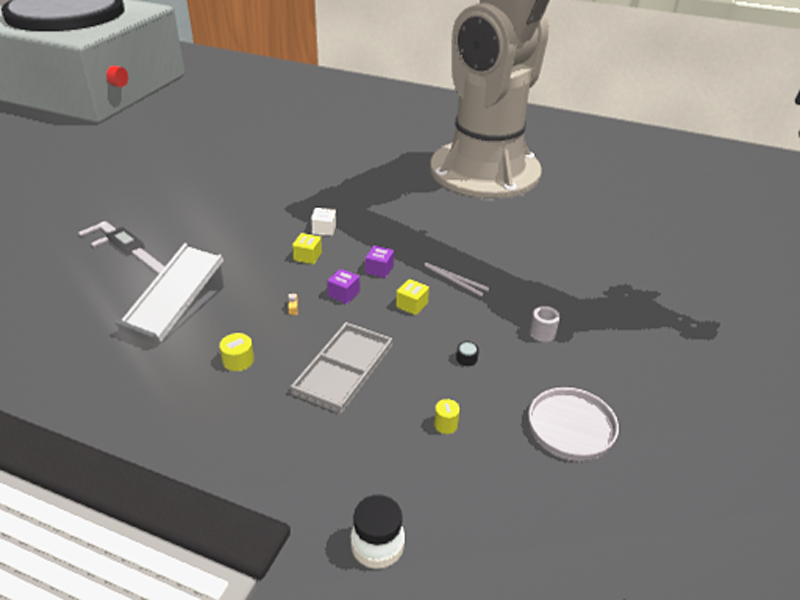

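The top view (800 px wide) shows:
- Large round at (515,183), small round at (320,185).
- Yellow squares at (401,317) and (539,349).
- Tube at (267,327), with the loupe-like black disc at (328,266).
- Dish at (227,226), tray at (424,213), rack at (613,220) with its dark stop at the top.

Look-alikes to leave alone are the purple blocks (473,305) and (456,360), the white block (549,406), the small orange piece (507,266) and the black disc. I'll check the choice in one close crop.

```bash
python3 - <<'E'
from rig import *
import cv2
a=grab_frame("top"); b=grab_frame("scene"); cv2.imwrite("pics/top_raw.png",a); cv2.imwrite("pics/scene_raw.png",b)
cv2.imwrite("pics/c1.png",cv2.resize(a[95:275,115:420],None,fx=2.6,fy=2.6,interpolation=cv2.INTER_CUBIC))
cv2.imwrite("pics/c2.png",cv2.resize(a[95:185,360:450],None,fx=6,fy=6,interpolation=cv2.INTER_CUBIC))
E
cat > fit.py <<'E'
import cv2,numpy as np
from scipy.optimize import minimize
from rig import calibration
def proj(n,P):
    c=calibration(n); q=np.asarray(P)@np.array(c["R"]).T+np.array(c["t"])
    return np.c_[c["fx"]*q[:,0]/q[:,2]+c["cx"],c["fy"]*q[:,1]/q[:,2]+c["cy"]]
def ray(n,u,v,z):
    c=calibration(n);R=np.array(c["R"]);o=-R.T@np.array(c["t"])
    d=R.T@[(u-c["cx"])/c["fx"],(v-c["cy"])/c["fy"],1]; return o+d*(z-o[2])/d[2]
def box(a,b,h,z0=0): return np.array([[sx*a/2,sy*b/2,z] for sx in(-1,1) for sy in(-1,1) for z in(z0,z0+h)])
def cyl(d,h,z0=0):
    t=np.linspace(0,2*np.pi,40,False); return np.vstack([np.c_[d/2*np.cos(t),d/2*np.sin(t),t*0+z] for z in(z0,z0+h)])
def component(m,u,v):
    m=cv2.morphologyEx(m.astype(np.uint8),cv2.MORPH_CLOSE,np.ones((5,5)))
    cs,_=cv2.findContours(m,cv2.RETR_EXTERNAL,cv2.CHAIN_APPROX_NONE)
    c=max(cs,key=lambda c:cv2.pointPolygonTest(c,(float(u),float(v)),True))
    o=np.zeros_like(m); cv2.drawContours(o,[c],-1,1,-1); return o
def fit(model,masks,x0):
    """x,y,yaw of model so that its hull matches the masks {camera: mask}"""
    def pose(p):
        c,s=np.cos(p[2]),np.sin(p[2]); return model@np.array([[c,s,0],[-s,c,0],[0,0,1]])+[p[0],p[1],0]
    def cost(p):
        e=0
        for n,m in masks.items():
            h=cv2.convexHull(((proj(n,pose(p))+.5)*4-.5).astype(np.float32))
            im=np.zeros((m.shape[0]*4,m.shape[1]*4),np.uint8); cv2.fillConvexPoly(im,np.round(h*16).astype(np.int32),255,shift=4)
            e+=np.abs(cv2.resize(im,m.shape[::-1],interpolation=cv2.INTER_AREA)/255.-m).sum()/m.sum()
        return e/len(masks)
    x0=np.array(x0,float)
    for d in(.01,.004): r=minimize(cost,x0,method="Nelder-Mead",options=dict(initial_simplex=[x0,x0+[d,0,0],x0+[0,d,0],x0+[0,0,30*d]],xatol=1e-4,fatol=1e-4)); x0=r.x
    return r.x,r.fun
E
python3 - <<'E'
from fit import *
T=cv2.imread("pics/top_raw.png");S=cv2.imread("pics/scene_raw.png")
yel=lambda I:(I[...,2].astype(int)-I[...,0]>50)&(I[...,1].astype(int)-I[...,0]>40)
gry=lambda I:I.min(2)>120
k=1.5625
O=dict(large=(cyl(.04,.03),yel,(515,183),(236,352)),small=(cyl(.028,.03),yel,(320,185),(447,416)),
 sa=(box(.034,.034,.03),yel,(401,317),(413,297)),sb=(box(.034,.034,.03),yel,(539,349),(307,248)),
 tube=(cyl(.036,.035),gry,(267,319),(545,324)),dish=(cyl(.104,.014),gry,(227,226),(574,424)),tray=(box(.136,.072,.014),gry,(424,230),(325,378)))
for n,(m,f,t,s) in O.items():
    x0=ray("top",t[0]/k,t[1]/k,.02)[:2]
    x0=[*x0,1.5 if n=="tray" else 0.1]
    mt=component(f(T),t[0]/k,t[1]/k);ms=component(f(S),s[0]/k,s[1]/k)
    for l,M in(("top",dict(top=mt)),("both",dict(top=mt,scene=ms))):
        r,e=fit(m,M,x0); print(n,l,r.round(4),"err %.3f"%e,mt.sum(),ms.sum())
E
```

```text
large top [ 0.6284 -0.1426  0.2776] err 0.062 309 446
large both [ 0.627  -0.1424  0.3397] err 0.084 309 446
small top [0.6239 0.1413 0.3044] err 0.078 167 310
small both [0.6235 0.1415 0.3332] err 0.109 167 310
sa top [ 0.4317  0.0219 -0.1718] err 0.063 266 362
sa both [ 0.4312  0.0221 -0.1788] err 0.091 266 362
sb top [ 0.386  -0.1706  0.083 ] err 0.057 297 308
sb both [ 0.3853 -0.1699  0.0868] err 0.079 297 308
tube top [0.4168 0.2101 0.7613] err 0.288 213 312
tube both [0.4158 0.209  0.7124] err 0.261 213 312
dish top [0.568  0.28   0.2444] err 0.042 1647 2110Traceback (most recent call last):
  File "<stdin>", line 14, in <module>
  File "fit.py", line 30, in fit
    for d in(.01,.004): r=minimize(cost,x0,method="Nelder-Mead",options=dict(initial_simplex=[x0,x0+[d,0,0],x0+[0,d,0],x0+[0,0,30*d]],xatol=1e-4,fatol=1e-4)); x0=r.x
                          ~~~~~~~~^^^^^^^^^^^^^^^^^^^^^^^^^^^^^^^^^^^^^^^^^^^^^^^^^^^^^^^^^^^^^^^^^^^^^^^^^^^^^^^^^^^^^^^^^^^^^^^^^^^^^^^^^^^^^^^^^^^^^^^^^^^
    res = _minimize_neldermead(fun, x0, args, callback, bounds=bounds,
                               **options)
    fxcc = func(xcc)
    fx = function(np.copy(x), *(wrapper_args + args))
  File "fit.py", line 25, in cost
    h=cv2.convexHull(((proj(n,pose(p))+.5)*4-.5).astype(np.float32))
                       ~~~~^^^^^^^^^^^
  File "fit.py", line 5, in proj
    c=calibration(n); q=np.asarray(P)@np.array(c["R"]).T+np.array(c["t"])
ValueError: time passes only in moves, steps and waits
```

View pics/c1.png

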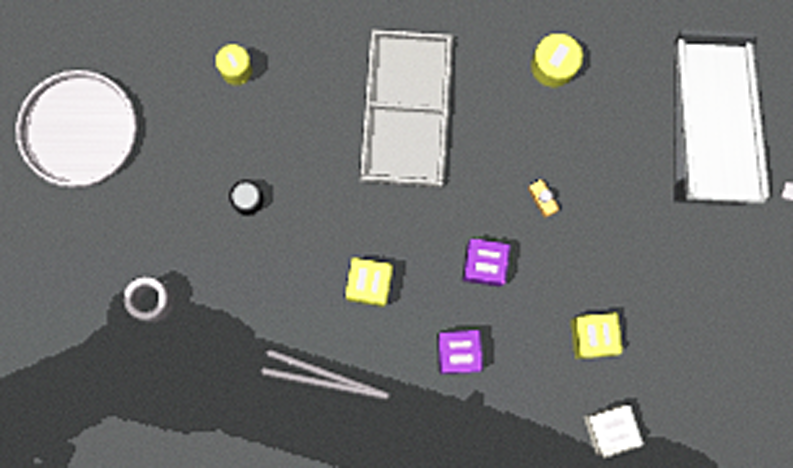

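View pics/c2.png

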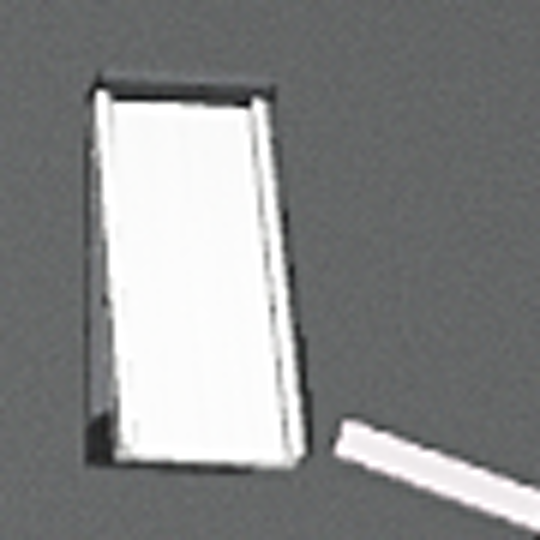

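The crop confirms the choice: two yellow squares with strips up, and the tube as an open ring at c1 (145,298). The purple and white blocks are left alone. In c2 the rack's stop foot runs from (110,101) to (252,107), and its high-end rail corners are at (115,460) and (300,467).

```bash
sed -i 's/^from rig import calibration/from rig import calibration as _c\nfrom functools import lru_cache\ncalibration=lru_cache(_c)/' fit.py
python3 - <<'E'
from fit import *
from scipy.optimize import least_squares
T=cv2.imread("pics/top_raw.png");S=cv2.imread("pics/scene_raw.png")
gry=lambda I:I.min(2)>120
k=1.5625
O=dict(dish=(cyl(.104,.014),gry,(227,226),(574,424)),tray=(box(.136,.072,.014),gry,(424,230),(325,378)))
for n,(m,f,t,s) in O.items():
    x0=[*ray("top",t[0]/k,t[1]/k,.02)[:2],3.05]
    if n=="tray": x0[2]=-.05
    mt=component(f(T),t[0]/k,t[1]/k);ms=component(f(S),s[0]/k,s[1]/k)
    for l,M in(("top",dict(top=mt)),("both",dict(top=mt,scene=ms))):
        r,e=fit(m,M,x0); print(n,l,r.round(4),"err %.3f"%e,mt.sum(),ms.sum())
print("tube",ray("top",(145.5+.5)/2.6-.5+115,(298+.5)/2.6-.5+95,.035))
px=(np.array([[110,101],[252,107],[115,460],[300,467]])+.5)/6-.5+[360,95]
P=np.array([[.072,.028,.012],[.072,-.028,.012],[-.0715,.032,.0568],[-.0715,-.032,.0568]])
def tr(p): c,s=np.cos(p[2]),np.sin(p[2]); return P@np.array([[c,s,0],[-s,c,0],[0,0,1]])+[p[0],p[1],0]
r=least_squares(lambda p:(proj("top",tr(p))-px).ravel(),[.57,-.26,0]); print("rack",r.x,r.fun.round(2))
E
```

```text
dish top [0.5682 0.2798 2.8427] err 0.042 1647 2110
dish both [0.5659 0.2789 2.9446] err 0.080 1647 2110
tray top [ 0.5878 -0.011  -0.0689] err 0.031 1871 2014
tray both [ 0.5861 -0.0108 -0.0701] err 0.051 1871 2014
tube [0.41573981 0.20769342 0.035     ]
rack [ 0.56881581 -0.27873865 -0.07113526] [-0.6   0.93  0.06  1.63  0.72 -1.65 -0.22 -0.68]
```

```bash
cat > h.py <<'E'
import numpy as np
from rig import *
from scipy.spatial.transform import Rotation as Ro
RX,RY,RYAW=.571,-.2787,-.071; T15=np.radians(15)
ex=np.array([np.cos(RYAW),np.sin(RYAW),0]); ey=np.array([-ex[1],ex[0],0]); up=np.array([0,0,1.])
FOOT=np.array([RX,RY,0])+.072*ex+.012*up
DOWN=np.cos(T15)*ex-np.sin(T15)*up      # down the lane
NRM=np.sin(T15)*ex+np.cos(T15)*up       # off the lane floor
def rv(y,z): y=np.array(y);z=np.array(z); return Ro.from_matrix(np.c_[np.cross(y,z),y,z]).as_rotvec()
def down(yaw): return rv([-np.sin(yaw),np.cos(yaw),0],[0,0,-1])
LANE=rv(ey,-NRM)
def pick(x,y,yaw,z,width,force,clear=.12):
    command_gripper(width+.022)
    move_to([x,y,clear],down(yaw)); movel([x,y,z],max_speed=.2)
    command_gripper(width-.01,force); print("gap %.4f grip %.1f"%(read_finger_gap(),read_grasp_force()))
    movel([x,y,clear],max_speed=.25); print("lifted gap %.4f t %.1f"%(read_finger_gap(),read_t()))
def feel(d,step,limit,n):
    """step along unit d until the force against it has risen by limit"""
    f0=np.array(read_force()); p=np.array(read_position()); d=np.array(d)
    for i in range(1,n+1):
        movel(p+i*step*d,max_speed=.03); f=-(np.array(read_force())-f0)@d
        if f>limit: break
    print("feel",i,"f %.1f"%f,np.round(read_position(),4),"t %.1f"%read_t())
    return f>limit
E
python3 - <<'E'
from h import *
for d in(.02,.03,.054,.09): 
    print(d,[solve_ik(FOOT-d*DOWN+h*NRM,LANE) is not None for h in(.011,.05,.1)])
for x,y,w in((.627,-.1424,RYAW),(.6235,.1415,RYAW),(.4312,.022,-.175),(.3855,-.17,.085),(.416,.2085,0),(.567,.279,0),(.62,-.0131,-.07),(.5537,-.0085,-.07)):
    print(x,[solve_ik([x,y,z],down(w)) is not None for z in(.01,.12)])
E
```

```text
0.02 [True, True, True]
0.03 [True, True, True]
0.054 [True, True, True]
0.09 [True, True, True]
0.627 [True, True]
0.6235 [True, True]
0.4312 [True, True]
0.3855 [True, True]
0.416 [True, True]
0.567 [True, True]
0.62 [True, True]
0.5537 [True, True]
```

```bash
python3 - <<'E'
from h import *
pick(.627,-.1424,RYAW,.010,.040,30)
move_to(FOOT-.034*DOWN+.06*NRM,LANE)
movel(FOOT-.034*DOWN+.014*NRM,max_speed=.12)
print("h0",feel(-NRM,.001,2,7))
p=np.array(read_position()); print("tip above lane",(p-FOOT)@NRM)
movel(p+.0005*NRM,max_speed=.03)
print("stop",feel(DOWN,.0015,3,14)); p=np.array(read_position()); print("dist to foot",(FOOT-p)@DOWN)
import cv2; cv2.imwrite("pics/l.png",cv2.resize(grab_frame("scene")[130:260,50:200],None,fx=4,fy=4,interpolation=cv2.INTER_CUBIC))
E
```

```text
gap 0.0386 grip 30.7
lifted gap 0.0390 t 4.9
feel 4 f 4.7 [ 0.6138 -0.2806  0.0323] t 7.1
h0 True
tip above lane 0.012080610609135001
feel 11 f 6.6 [ 0.628  -0.2816  0.0286] t 10.1
stop True
dist to foot 0.018686703797578655
```

View pics/l.png

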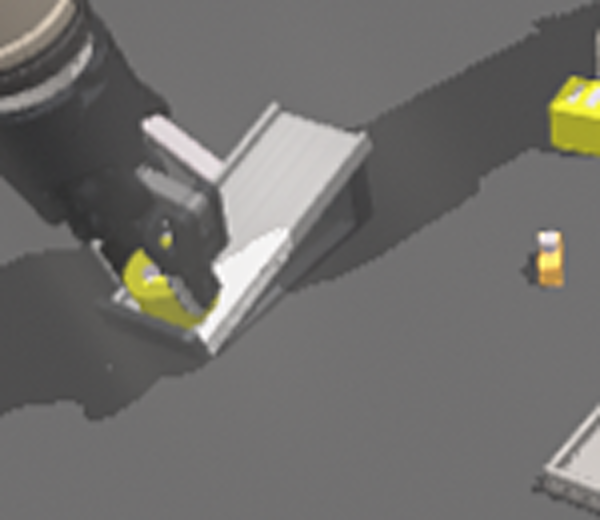

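The large mount is flat on the lane against the stop (crop around (170,290)). Next I release it and bring the small one.

```bash
python3 - <<'E'
from h import *
command_gripper(.058); p=np.array(read_position()); movel(p+.07*NRM,max_speed=.2)
pick(.6235,.1415,RYAW,.010,.028,25)
S=FOOT-.066*DOWN+.0015*NRM
move_to(S+.07*NRM,LANE); movel(S+.014*NRM,max_speed=.15)
print("floor",feel(-NRM,.001,2,7))
movel(np.array(read_position())+.0005*NRM,max_speed=.03)
print("contact",feel(DOWN,.0015,3,14)); p=np.array(read_position()); print("dist to foot",(FOOT-p)@DOWN)
command_gripper(.045); movel(p+.05*NRM,max_speed=.2)
# nudge with shut fingers from behind
command_gripper(0); q=p-.03*DOWN; movel(q+.05*NRM,max_speed=.2); movel(q+.004*NRM,max_speed=.15)
print("nudge",feel(DOWN,.0015,3,16)); p=np.array(read_position()); print("dist to foot",(FOOT-p)@DOWN)
movel(p-.008*DOWN,max_speed=.1); movel(p-.008*DOWN+.07*NRM,max_speed=.2)
import cv2
cv2.imwrite("pics/s.png",cv2.resize(grab_frame("scene")[130:260,50:200],None,fx=4,fy=4,interpolation=cv2.INTER_CUBIC))
print(read_t())
E
```

```text
gap 0.0269 grip 24.9
lifted gap 0.0268 t 14.4
feel 5 f 2.6 [ 0.583  -0.2786  0.0402] t 17.7
floor True
feel 10 f 3.6 [ 0.5963 -0.2798  0.0367] t 20.5
contact True
dist to foot 0.05152269481233206
feel 2 f 5.5 [ 0.571  -0.2782  0.048 ] t 22.9
nudge True
dist to foot 0.07889372022374219
23.7417
```

View pics/s.png

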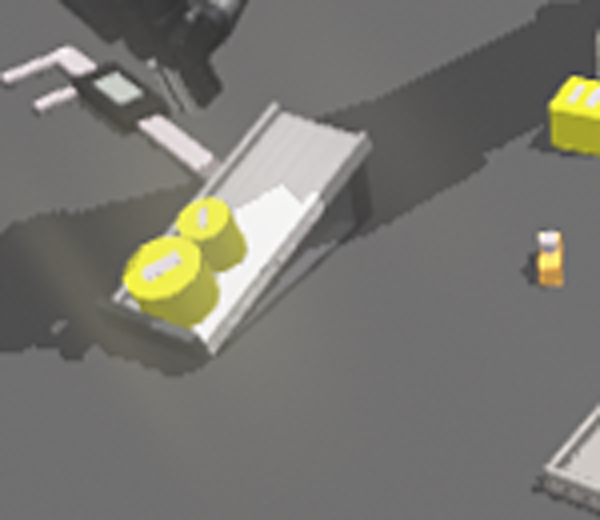

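Both rounds are on the lane: large at the stop (170,280), small behind it and touching at (212,232). Now the squares and the tube.

```bash
cat >> h.py <<'E'
def place(x,y,yaw,z,width,clear=.12):
    move_to([x,y,clear],down(yaw)); movel([x,y,z+.006],max_speed=.2)
    print("floor",feel([0,0,-1],.001,2,9)); command_gripper(width+.016)
    p=np.array(read_position()); movel([p[0],p[1],clear],max_speed=.25)
E
python3 - <<'E'
from h import *
import cv2
c,s=np.cos(-.07),np.sin(-.07)
pick(.4312,.022,-.175,.013,.034,30); place(.587+.033*c,-.011+.033*s,-.07,.017,.034)
pick(.3855,-.170,.085,.013,.034,30); place(.587-.033*c,-.011-.033*s,-.07,.017,.034)
pick(.416,.2085,0,.013,.036,60)
cv2.imwrite("pics/t.png",cv2.resize(grab_frame("top")[60:280,100:440],None,fx=2.3,fy=2.3,interpolation=cv2.INTER_CUBIC))
E
```

```text
gap 0.0332 grip 31.3
lifted gap 0.0335 t 27.2
feel 7 f 6.1 [ 0.6206 -0.0132  0.0185] t 30.4
floor True
gap 0.0330 grip 31.2
lifted gap 0.0335 t 34.1
feel 6 f 2.6 [ 0.5547 -0.0102  0.0184] t 37.2
floor True
gap 0.0341 grip 59.1
lifted gap 0.0337 t 40.9
```

View pics/t.png

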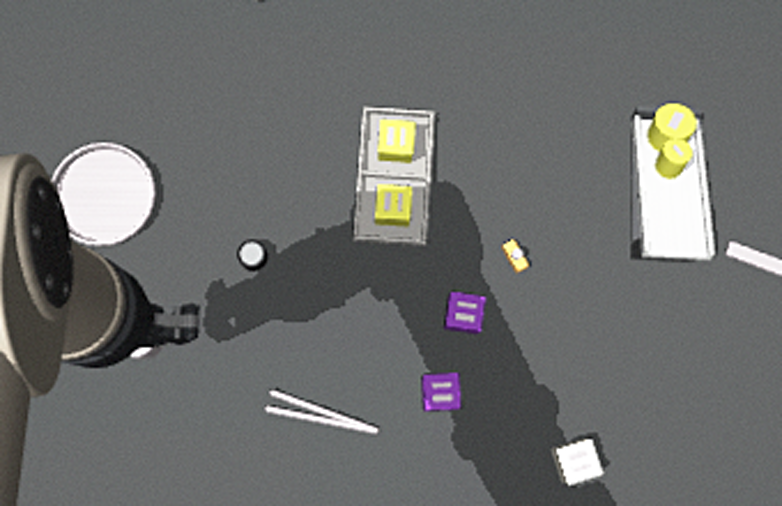

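Both squares lie flat, one per compartment, at (397,140) and (393,205). The rounds are in place and the tube is held (gap 34 mm). Next, the dish.

```bash
python3 - <<'E'
from h import *
import cv2
place(.567,.279,0,.017,.036)
goto_joints([-1.196,0.311,0.014,1.512,-0.004,1.319,-0.027]); dwell(.3)
a=grab_frame("top")[80:190,110:430]; b=grab_frame("scene")[140:310,60:420]
cv2.imwrite("pics/f.png",np.vstack([cv2.resize(a,(720,248),interpolation=cv2.INTER_CUBIC),cv2.resize(b,(720,340),interpolation=cv2.INTER_CUBIC)]))
print(read_t())
E
```

```text
feel 6 f 5.4 [0.5672 0.2791 0.019 ] t 43.8
floor True
46.65
```

View pics/f.png

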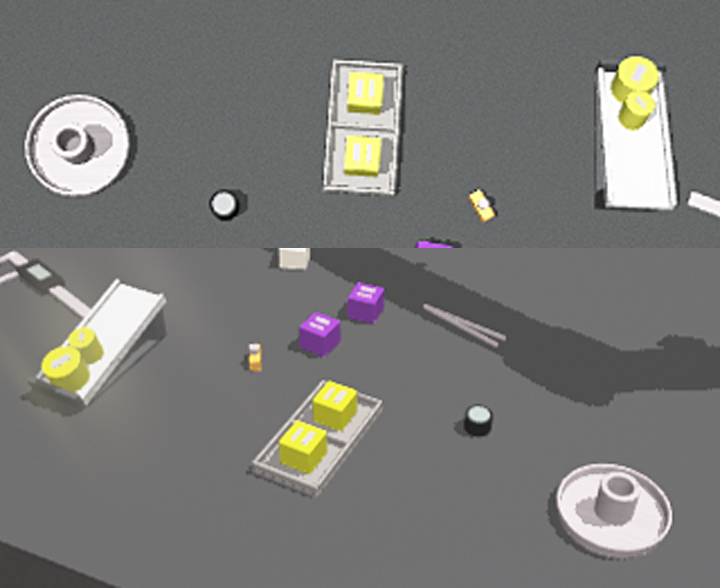

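The final view shows the tube upright in the dish (620,497), the squares flat in the tray at (335,405) and (303,445), and the rounds together at the stop at (65,368) and (84,345). The nudge met 5.5 N, so the large and small mounts are pressed solidly against the stop.

```bash
python3 -c "
from rig import *
print(sign_off())"
```

```text
the job is handed in; nothing more can be done
None
```

The job is handed in at about 47 s of the 128 s allowed: both rounds are at the low end of the rack with the large one against the stop, one square lies flat in each tray compartment, the tube stands in the dish, and all mounts are face up.

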